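# Draw the glass plate out of the reader and bolt it in

### The arm

A 6-joint arm with a two-finger parallel gripper is mounted at the origin on the work surface. World frame = base frame: x ahead of the robot, y to its left, z up, the work surface at z = 0. Lengths are in m, angles in degrees, forces in N, time in s.
With the tool pointing down it reaches from about 0.25 to 0.725 m from the base axis. Payload 9.7 kg.
Tool frame: the origin (TCP) lies on the centre line of the jaws, within the pads' length; the fingertips stand 19 mm ahead of it and the grasp point (between the pads) is the TCP; z points along the fingers, y is the direction in which the jaws open and shut (so a half turn about z gives the same grasp; the last joint's range is limited). The gripper opens to 85 mm and grips with 20 to 120 N. Pads are 22 mm wide; open, the fingers measure 114 mm over their backs; the gripper's body (76 mm by 85 mm) begins 54 mm behind the grasp point. The pads swing forward as they close: fully open they stand 13 mm farther back than shut.
Start: joints at [-76.089, 4.979, 10.078, 95.1, 0, 90], TCP at [0.132, -0.534, 0.25] pointing down, gripper open.
Joint ranges: [-179.16, 179.16], [-48.56, 103.87], [-65.8, 70.77], [-126.05, 130.52], [-82.76, 87.17], [-180, 180]. Speed limits (degrees/s): [127.2, 127.2, 147.25, 180, 180, 180].

### API

Orientations are given as [roll, pitch, yaw] about the fixed x, y, z axes, in that order (R = Rz(yaw) Ry(pitch) Rx(roll)).
In Python, from workcell import bot gives the robot as it stands.
- The arm moves only by the tool servo_tool, never from a script. Its argument "motion" is a list that holds one entry, the list of rows, each a list of 6 numbers: the shift along the tool's x, y, z in mm, then the turn, a rotation vector about the tool's x, y, z in rad. A call has 1 to 5 rows; each row shifts and turns the commanded pose from where the row before left it, along the tool's axes as they then stand; what a row does not reach is not made up. A row lasts 1/10 s, in which the tool goes at most 50 mm and 8.59 degrees, less where a joint would pass 70% of its speed; a pose out of reach is approached as far as the arm can. A call is refused whole if a number of a shift passes 50 or a number of a turn 0.15, either way. A call with a gripper value outside its range is refused whole. "gripper" is the finger opening in mm, from 0 to 85.4, set as the call begins (left out, the last holds). The fingers move at their own pace and stop on an object; "newtons" is the grip in N (left out, the last holds). Time passes only in rows, so rows that do not move let the fingers close. It gives the time, the measured TCP pose, the force and the opening at its end, in the units of the state.
- bot.get_obs(): the state, without advancing time (a new reading comes with each control period).
- bot.camera(name): name is "scene" or "top"; returns a dict with "color" (384x512x3 uint8, red, green, blue), "fx", "fy", "cx", "cy" (pixels), "k1" (the pictures are not rectified: a ray, as slopes to the right and down, at radius r is drawn at 1 + k1 r^2 times it, then the intrinsics apply), "R" (3x3) and "t" (3): a world point X has camera coordinates R X + t. Camera axes: x right, y down, z forward; pixel columns grow to the right and rows downward; lengths in m; the calibration is good to about 2 mm. A picture is of the moment at which its call begins. There is no depth.
- bot.job_done(): hands the job in, once; it reports no verdict.
Trained networks look in a picture, given as the dict that the camera call returned (one of the last four; its "shot" number tells which), for a name from the list of things; names that differ only in an ending like _2 or _b are one class to them, and where a whole thing is asked for, a point or a joint stands for the part that bears it (a point fixed in the world has none). Each returns a list of dicts, best first, with "confidence" (0 to 1); they miss things now and then, are a little off and sometimes report something else, mostly with a low value. They report only what shows in the picture. A call takes as long as a camera call. They do not tell look-alikes from the thing itself.
- bot.look_for(picture, label): "rect" ([left, top, width, height] in pixels, round what is visible of it).
The state is a dict: "time": time; "q": joint angles; "qd": joint speeds; "joint_efforts": joint torques, N m; "ee_pos": TCP position; "tcp_rot": TCP orientation; "wrist_force": force on the tool from outside, world axes, zero at the start; "torque": the same for the moment, N m; "opening": finger opening in m.
Only numpy, scipy, OpenCV 4.12 (cv2) and the standard library are available. Lean on these libraries where they do the work, as an engineer would, in place of code of your own. Each camera call takes 0.05 s, during which the arm holds its last target.

### The job

The glass plate is still half inside the plate reader. Lean lightly on top of it with the fingertips and draw it out towards the robot along its tray until its front edge is fully home against the front stop, then slide the bolt all the way across behind it so that the plate is locked in, and let go. It is glass: press with well under 25 N, do not ram it into the stop or drive the bolt hard against it, and leave the things around it alone.

Things in the scene. Friction and masses are not known exactly. Their poses are not given: they have to be found in the camera images.
- reader: Plate reader fixed to the bench: grey painted metal tray, its flat top (the bed) 20 mm above the bench. Origin on the bench on the tray's centre line; x runs along the tray away from the robot into the hood (the plate is drawn out along -x), y to the left, z up. Bed x -150 to +210, y -85 to +85 mm. Two steel guide rails along x, inner faces at y = -57.5 and +57.5 mm, tops 5 mm above the bed.
- hood_front (a point): Middle of the top front edge of the low white hood over the rear of the tray, at x = +30 mm in the reader's frame, 75 mm above the bench. The hood reaches from there to x = +212 mm, y -95 to +95 mm; the plate slides out of the slot under it.
- plate: Greenish glass plate, 130 (x) x 110 (y) x 6 mm, 0.17 to 0.27 kg, white frosted margin 14 mm wide along its front (-x) edge. Loose on the bed between the rails (2.5 mm play each side), rear part under the hood at the start. Origin at the centre of its underside, axes nearly the reader's; its top is 26 mm above the bench. Slips more easily on the bed than under fingertips; pressing with 6 to 12 N draws it.
- stop: Dark steel front stop across the front end of the bed, fixed to the reader: 12 mm thick (x), 120 mm wide (y), 14 mm high. Origin at the foot of the face the plate comes to rest against, mid-width, on the bed, at x = -140 mm in the reader's frame; axes as the reader's. With the plate home, the plate's origin is 65 mm behind this point.
- bolt (a joint): Steel slide bolt on the reader's left (+y). In m: 0 drawn back, 0.042 fully across; slides along the reader's -y with 1.5 N friction and stays put. Its bar (12 mm wide in x, top 10 mm above the bed) has its square nose at y = +64 mm (reader's frame) at 0, +22 mm at 0.042, front face at x = -7 mm: it passes 3 mm behind a plate that is home, and runs into the edge of one that is not.
- bolt_post (a point): Grip point on the bolt's upright square post, 12 x 12 mm: 56 mm above the bench, 10 mm below the post's top, 26 mm above the bar; moves with the bolt, at x = -1, y = +120 mm in the reader's frame at bolt 0. The bracket round the bar (x -20 to +17, y +79 to +129 mm) is up to 30 mm above the bench.
- bottle_a: Bystander: white plastic reagent bottle, 52 mm across, 120 mm high, without label, on the right of the reader. Origin at its underside.
- bottle_b: Bystander: white plastic reagent bottle with paper label, 52 mm across, 120 mm high, on the right of the reader. Origin at its underside.
- bottle_c: Bystander: amber bottle, 52 mm across, 120 mm high, on the left of the reader. Origin at its underside.
- beaker: Bystander: glass beaker, 68 mm across, 85 mm high, on the left. Origin at its underside.
- spatula: Bystander: thin steel laboratory spatula, 143 mm long, 4 mm thick, lying flat on the bench in front of the reader. Origin at its underside.
- vial: Bystander: small amber jar, 28 mm across, 45 mm high, standing on top of the reader's hood. Origin at its underside.
- slide_box: Bystander: grey plastic slide box, 85 x 75 x 30 mm, near the front left. Origin at its underside.
Things that resemble listed ones, but are neither listed nor needed, are in the scene too. Of the things that look like the plate, the largest one is meant.

How it is judged (in metres and radians):
On the way, in this order (a step that is already met when the one before it is completed fails the run):
1. the plate has been drawn home: its front edge within 2.5 mm of the stop (x of plate in the frame of stop below 0.0675 m), for 0.2 s.
2. the bolt is across behind the plate (value of joint bolt above 0.037 m), for 0.2 s.
At the end, for the whole second after the job is handed in: the plate lies flat on the bed with its front edge within 3.5 mm of the stop, at rest, the bolt is across behind it (at least 37 of its 42 mm), and nothing is held (x of plate in the frame of stop between 0.062 and 0.0685 m and z of plate in the frame of reader below 0.0225 m and value of joint bolt above 0.037 m and linear speed of plate below 0.01 m/s); the robot touches nothing.
It fails at once if the glass plate is pressed with more than 25 N (contact force between the fingers and plate above 25 N).
It fails at once if the plate is rammed into the stop (more than 20 N) (contact force between plate and stop above 20 N).
It fails at once if the bolt is driven against the plate with more than 10 N (contact force between bolt and plate above 10 N).
It fails at once if the plate is tipped up (angle between plate's own z axis and vertical above 0.1 rad).
It fails at once if a bystander is moved by more than 20 mm (distance of any of bottle_a, bottle_b, bottle_c, beaker, spatula, vial, slide_box from where it was at the start of the episode above 0.02 m).
It also fails if it takes over 61 s, if anything falls off the work surface, if the arm or the gripper's body presses on something with over 40 N, if the wrist force passes 120 N, or if a joint passes its speed limit or range.

## Working session

There is one attempt and no reset: what is moved stays moved. The work goes in short steps, Python scripts to look and compute and a tool call to move; the robot and the scene stay as the last step left them, time stands still between calls to the robot, and variables do not carry over. Pictures are saved under pics/ and viewed, and the job is handed in when it is done.

Besides the shell and the picture viewer there is one more tool, called after "Emit:" as name([rows], argument=value, ...), one row to a line, values as JSON. servo_tool: Moves the arm, as the interface text tells. Its arguments: {"type":"object","properties":{"motion":{"type":"array","items":{"type":"array","items":{"type":"array","items":{"type":"number"}}}},"gripper":{"type":"number"},"newtons":{"type":"number"}},"required":["motion"]}

```bash
mkdir -p pics; cat > h.py <<'E'
import numpy as np,cv2
from workcell import bot
def K(p): return np.array([[p['fx'],0,p['cx']],[0,p['fy'],p['cy']],[0,0,1.]])
def proj(p,X):
    X=np.atleast_2d(X).astype(float);c=X@np.array(p['R']).T+np.array(p['t'])
    s=c[:,:2]/c[:,2:];r2=(s**2).sum(1,keepdims=True);s=s*(1+p['k1']*r2)
    return s*[p['fx'],p['fy']]+[p['cx'],p['cy']]
def unproj(p,uv,z):
    uv=np.atleast_2d(uv).astype(float)
    d=(uv-[p['cx'],p['cy']])/[p['fx'],p['fy']];s=d.copy()
    for _ in range(20): s=d/(1+p['k1']*(s**2).sum(1,keepdims=True))
    R=np.array(p['R']);t=np.array(p['t']);C=-R.T@t
    r=np.c_[s,np.ones(len(s))]@R
    return C+r*((z-C[2])/r[:,2])[:,None]
def save(p,n,crop=None,k=1):
    im=p['color'][:,:,::-1]
    if crop: a,b,c,d=crop; im=im[b:d,a:c]
    im=cv2.resize(im,None,fx=k,fy=k,interpolation=cv2.INTER_CUBIC); cv2.imwrite('pics/'+n,im)
E
python3 - <<'E'
from h import *
import pickle
print(bot.get_obs())
for n in ('scene','top'):
    p=bot.camera(n); save(p,n+'0.png',k=1.55); pickle.dump(p,open(n+'0.pkl','wb'))
    print(n,p['fx'],p['k1'],-np.array(p['R']).T@p['t'],p['shot'])
    for l in ['reader','plate','stop','bolt','hood_front','bolt_post','bottle_a','bottle_c','beaker','spatula','vial','slide_box']:
        print(l,[(np.round(d['rect']).tolist(),round(d['confidence'],2)) for d in bot.look_for(p,l)][:4])
E
```

```text
{'time': 0.0, 'q': array([-7.60883068e+01,  5.01150371e+00,  1.00329931e+01,  9.50996373e+01,
       -8.99040398e-04,  8.99996692e+01]), 'qd': array([-0.08837166, -0.09967188, -0.06296512,  0.04267341,  0.03341419,
        0.03390847]), 'joint_efforts': array([ 8.30710778e-04, -5.20391464e+01,  4.64801073e+01,  1.63178961e-02,
       -1.18132832e-05,  2.79661538e-05]), 'ee_pos': array([ 0.13217925, -0.53366186,  0.2495661 ]), 'tcp_rot': array([-1.79921852e+02,  8.98588362e-04,  1.39120252e+01]), 'wrist_force': array([ 0.16609257, -0.29653975, -0.06392682]), 'torque': array([-0.05190945, -0.03665508,  0.00192894]), 'opening': 0.08518346218246563}
scene 434.7213485366536 -0.1133324204389144 [1.10008117 0.33638701 0.93369148] 1
reader [([145.0, 176.0, 161.0, 134.0], 0.83), ([220.0, 198.0, 51.0, 42.0], 0.56), ([256.0, 172.0, 39.0, 31.0], 0.4)]
plate [([222.0, 201.0, 48.0, 39.0], 0.88), ([175.0, 128.0, 34.0, 19.0], 0.81), ([324.0, 200.0, 40.0, 36.0], 0.71), ([257.0, 175.0, 41.0, 26.0], 0.54)]
stop [([256.0, 174.0, 39.0, 28.0], 0.78)]
bolt [([254.0, 236.0, 27.0, 15.0], 0.61)]
hood_front [(
[... 488 characters left out ...]
.0], 0.87)]
top 430.68702920232994 -0.005705906221979347 [0.41859019 0.03878496 1.11377774] 2
reader [([208.0, 72.0, 106.0, 157.0], 0.6)]
plate [([342.0, 224.0, 42.0, 45.0], 0.85), ([220.0, 213.0, 44.0, 14.0], 0.68)]
stop [([220.0, 213.0, 44.0, 14.0], 0.73)]
bolt [([206.0, 146.0, 25.0, 15.0], 0.52)]
hood_front []
bolt_post [([206.0, 149.0, 26.0, 9.0], 0.45)]
bottle_a [([330.0, 134.0, 26.0, 28.0], 0.93), ([313.0, 192.0, 24.0, 25.0], 0.57)]
bottle_c [([330.0, 134.0, 26.0, 28.0], 0.93), ([313.0, 192.0, 24.0, 25.0], 0.57)]
beaker [([138.0, 145.0, 33.0, 33.0], 0.86)]
spatula [([204.0, 238.0, 48.0, 8.0], 0.53)]
vial [([262.0, 93.0, 16.0, 13.0], 0.58)]
slide_box [([134.0, 261.0, 40.0, 41.0], 0.68)]
```

View pics/scene0.png

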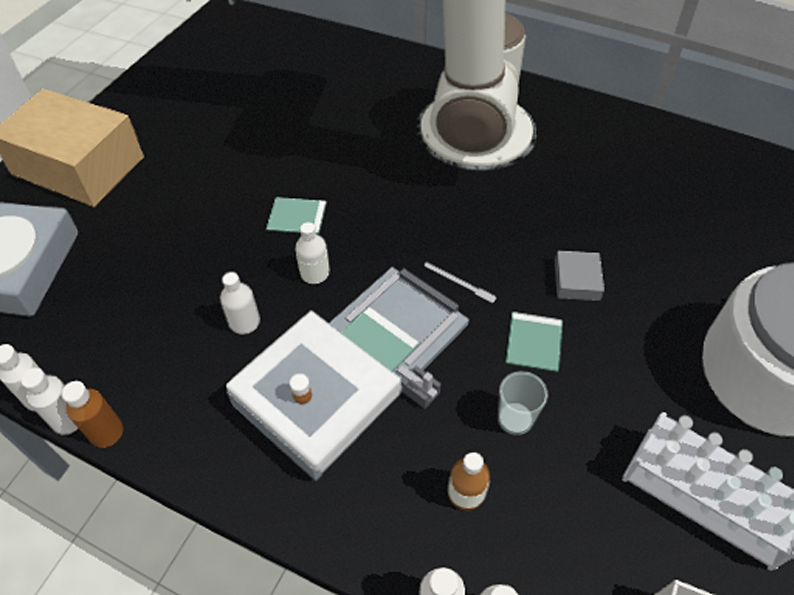

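View pics/top0.png

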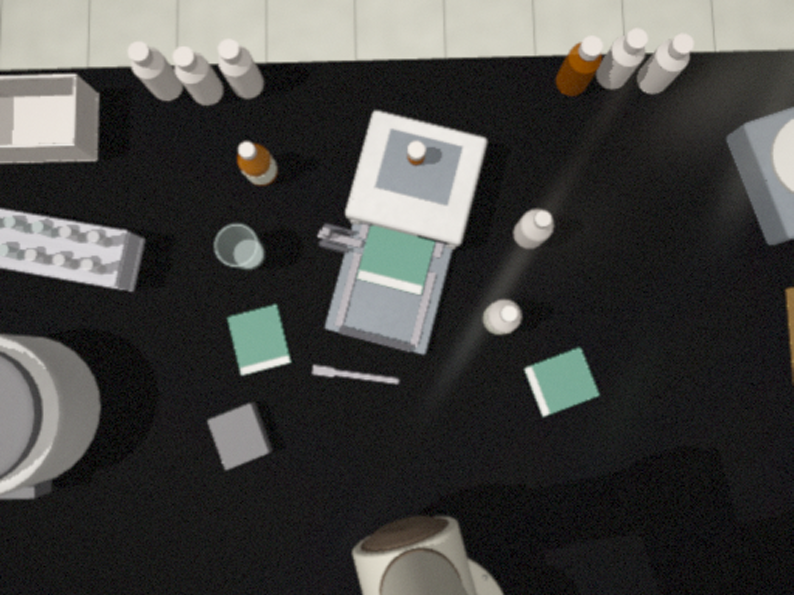

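```bash
python3 - <<'E'
from h import *
import pickle
p=pickle.load(open('top0.pkl','rb')); save(p,'topc.png',(190,60,340,250),4)
p=pickle.load(open('scene0.pkl','rb')); save(p,'scenec.png',(140,120,380,330),3.3)
E
```

```text
(no output)
```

View pics/topc.png

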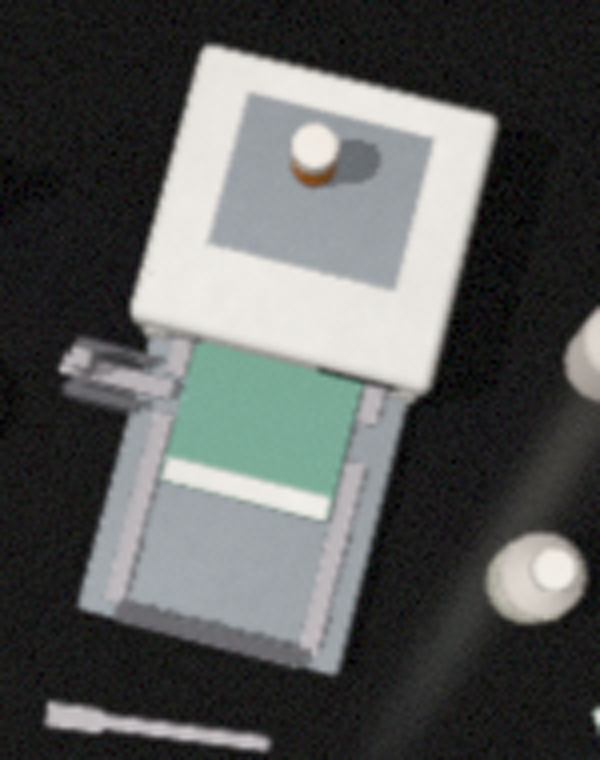

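View pics/scenec.png

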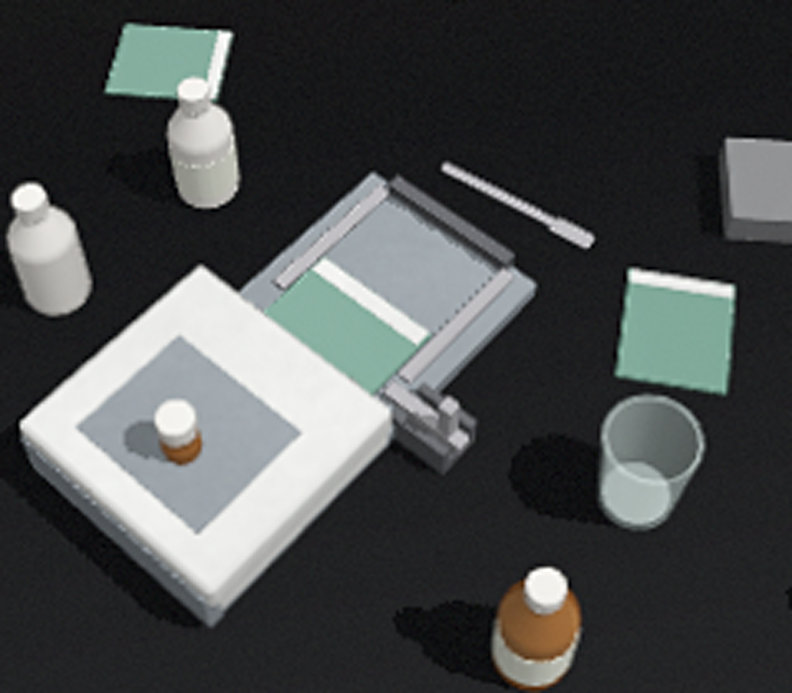

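The top view shows the tray plate at about px (255,167). Its look-alikes are a smaller loose plate on the left at (167,219) and one on the right at (362,246). The plate in the tray under the hood is the one I want. The crop shows its white margin facing the stop and the bolt on the left at (216,153). Next I fit the reader pose.

```bash
cat > fit.py <<'E'
from h import *
import pickle
from scipy.optimize import least_squares
T=pickle.load(open('top0.pkl','rb'));S=pickle.load(open('scene0.pkl','rb'))
ft=lambda a,b:(a/4+190-.375,b/4+60-.375)
fs=lambda a,b:(a/3.3+140-.35,b/3.3+120-.35)
def W(x,P):
    P=np.atleast_2d(P);c,s=np.cos(x[2]),np.sin(x[2])
    return np.c_[x[0]+c*P[:,0]-s*P[:,1],x[1]+s*P[:,0]+c*P[:,1],P[:,2]]
obs=[(T,(-.15,.085,.02),ft(80,607)),(T,(-.15,-.085,.02),ft(337,676)),
(T,(.03,.095,.075),ft(133,312)),(T,(.03,-.095,.075),ft(430,391)),(T,(.212,.095,.075),ft(204,44)),(T,(.212,-.095,.075),ft(497,117)),
(S,(-.15,.085,.02),fs(537,286)),(S,(-.15,-.085,.02),fs(376,172)),(S,(.03,-.095,.075),fs(202,265)),(S,(.03,.095,.075),fs(393,412)),(S,(.212,-.095,.075),fs(20,425))]
f=lambda x:np.concatenate([(proj(p,W(x,P))[0]-u) for p,P,u in obs])
r=least_squares(f,[.5,.1,-.26],loss='soft_l1',x_scale=[.1,.1,.1])
if __name__=='__main__':
    print(r.x,np.degrees(r.x[2]));print(np.round(r.fun.reshape(-1,2),2))
    for nm,p,us in (('T',T,[ft(163,480),ft(328,520),ft(170,458),ft(331,497)]),('S',S,[fs(430,332),fs(320,260)])):
        w=unproj(p,us,.026);c,s=np.cos(r.x[2]),np.sin(r.x[2]);d=w[:,:2]-r.x[:2]
        print(nm,'plate front in reader',np.round(d@np.array([[c,-s],[s,c]])*1000,1).tolist())
    X=r.x
    segs=[((-.15,.085,.02),(-.15,-.085,.02)),((-.15,.085,.02),(.03,.085,.02)),((.03,.095,.075),(.03,-.095,.075)),((-.14,.06,.034),(-.14,-.06,.034)),((-.152,.06,.034),(-.152,-.06,.034)),((-.14,.0575,.025),(.03,.0575,.025)),((-.14,-.0575,.025),(.03,-.0575,.025)),((-.001,.12,.03),(-.001,.12,.066))]
    for nm,p,cr,k in (('T',T,(190,60,340,250),4),('S',S,(140,120,380,330),3.3)):
        im=cv2.resize(p['color'][cr[1]:cr[3],cr[0]:cr[2],::-1],None,fx=k,fy=k,interpolation=cv2.INTER_CUBIC)
        for a,b in segs:
            q=(proj(p,W(X,[a,b]))-cr[:2]+.5)*k
            cv2.line(im,*[tuple(int(v) for v in z) for z in q],(0,0,255),1)
        cv2.imwrite('pics/ov%s.png'%nm,im)
    for n,P in dict(plate_c=(-.02,0,.026),post0=(-.001,.12,.056)).items(): print(n,W(X,P))
E
python3 fit.py
```

```text
[ 0.60266793  0.04804514 -0.28362379] -16.250446003335377
[[-1.61 -0.08]
 [-1.16 -0.18]
 [-1.96  0.6 ]
 [-1.23  0.27]
 [-0.47 -1.59]
 [ 0.12 -1.15]
 [-0.21 -0.74]
 [-1.13 -0.32]
 [-0.97 -1.59]
 [-0.09 -0.94]
 [-3.28 -0.9 ]]
T plate front in reader [[-57.8, 50.6], [-55.8, -57.4], [-43.0, 50.0], [-41.1, -55.5]]
S plate front in reader [[-59.0, 54.2], [-53.1, -53.0]]
plate_c [[0.58346698 0.05364187 0.026     ]]
post0 [[0.63528826 0.1635307  0.056     ]]
```

View pics/ovT.png

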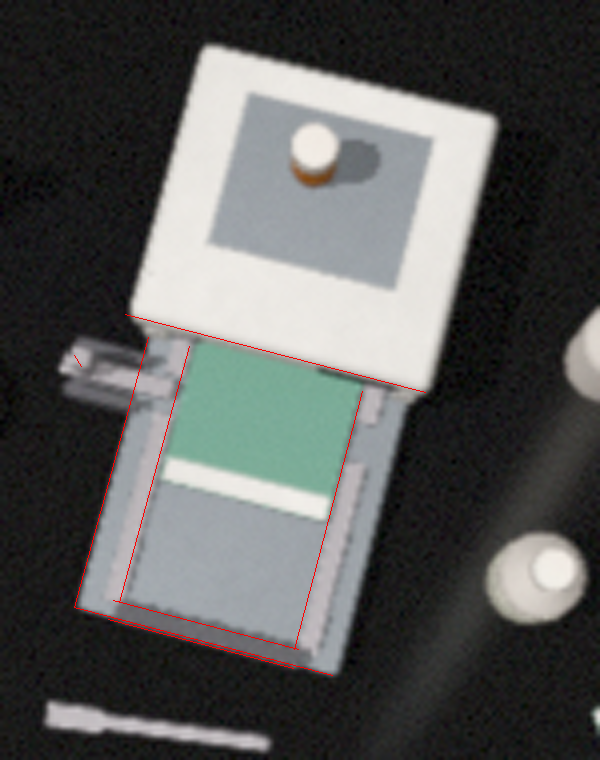

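View pics/ovS.png

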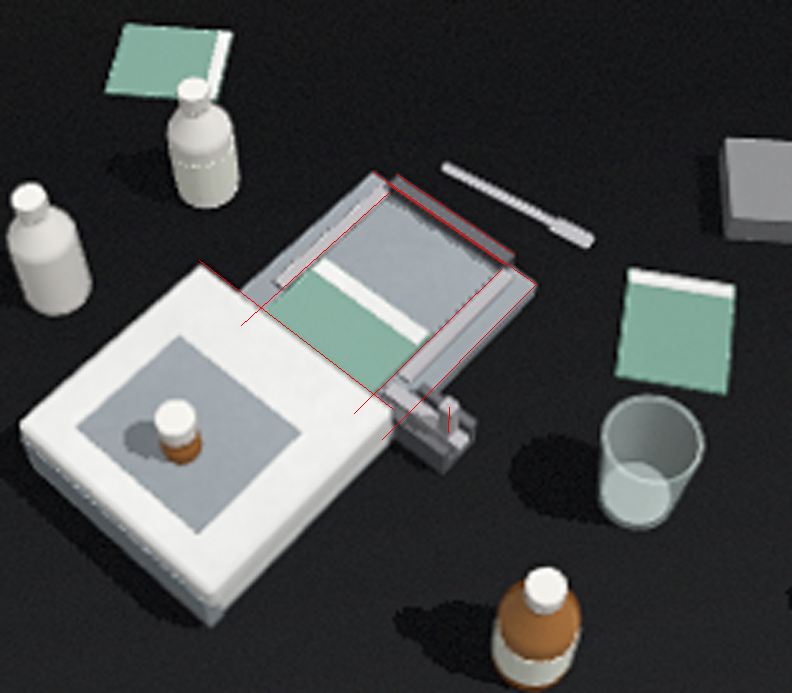

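```bash
cat > nav.py <<'E'
from fit import *
from scipy.spatial.transform import Rotation as Ro
X=r.x
def state():
    o=bot.get_obs(); R=Ro.from_euler('xyz',o['tcp_rot'],degrees=True); return o,R
def rd(w):
    c,s=np.cos(X[2]),np.sin(X[2]);d=np.asarray(w)[:2]-X[:2]
    return np.round(np.array([c*d[0]+s*d[1],-s*d[0]+c*d[1],w[2]])*1000,1)
def to(P,yaw=np.degrees(X[2])):
    o,R=state(); w=W(X,P)[0]; D=Ro.from_euler('xyz',[180,0,yaw],degrees=True)
    print('target',w.round(4),'now reader',rd(o['ee_pos']),'rot',o['tcp_rot'].round(2))
    print('shift now',R.inv().apply(w-o['ee_pos'])*1000,'turn',(R.inv()*D).as_rotvec(),'shift after turn',D.inv().apply(w-o['ee_pos'])*1000)
E
python3 - <<'E'
from nav import *
to((-.028,-.001,.25))
T=pickle.load(open('top0.pkl','rb'))
for n,u,z in (('vialtop',(268,98),.12),('beaker',(154,161),.04),('bottleC',(168,106),.06),('ba',(334,200),.1),('bb',(343,146),.1)): print(n,rd(unproj(T,u,z)[0]))
E
```

```text
target [0.5755 0.0549 0.25  ] now reader [-288.8 -690.3  250.3] rot [180.     0.    13.91]
shift now [ 5.71834256e+02 -4.64932911e+02  2.88248652e-01] turn [ 3.52837247e-05 -5.41454555e-06  5.26438804e-01] shift after turn [ 2.60799952e+02 -6.89304289e+02  3.06787520e-01]
vialtop [143.3   5.9 120. ]
beaker [-62.7 248.6  40. ]
bottleC [ 78.7 247.9  60. ]
ba [ -50.1 -206.1  100. ]
bb [  81. -196.  100.]
```

Emit:
servo_tool([
  [[0,0,0,0,0,0.13],[0,0,0,0,0,0.13],[0,0,0,0,0,0.13],[0,0,0,0,0,0.136],[0,0,0,0,0,0]],
], gripper=0)

```text
time: 1.8
ee_pos: [0.1322, -0.5339, 0.2503]
tcp_rot: [180.0, -0.0, -16.3]
wrist_force: [-0.4, 0.4, 0.4]
opening: 0.0127
```

Emit:
servo_tool([
  [[14,-37,0,0,0,0],[14,-37,0,0,0,0],[14,-37,0,0,0,0],[14,-37,0,0,0,0],[14,-37,0,0,0,0]],
])

```text
time: 2.3
ee_pos: [0.2517, -0.3745, 0.2504]
tcp_rot: [180.0, -0.0, -16.0]
wrist_force: [1.2, -0.8, 0.7]
opening: -0.0
```

Emit:
servo_tool([
  [[14,-37,0,0,0,0],[14,-37,0,0,0,0],[14,-37,0,0,0,0],[14,-37,0,0,0,0],[14,-37,0,0,0,0]],
])

```text
time: 2.8
ee_pos: [0.3707, -0.2163, 0.2505]
tcp_rot: [180.0, -0.0, -16.0]
wrist_force: [0.2, -0.9, -0.1]
opening: 0.0
```

Emit:
servo_tool([
  [[14,-37,0,0,0,0],[14,-37,0,0,0,0],[14,-37,0,0,0,0],[14,-37,0,0,0,0],[14,-37,0,0,0,0]],
])

```text
time: 3.3
ee_pos: [0.4782, -0.0998, 0.2511]
tcp_rot: [-178.1, 0.0, -12.5]
wrist_force: [-0.8, -0.9, 0.8]
opening: -0.0002
```

```bash
python3 - <<'E'
from nav import *
to((-.028,-.001,.08)); o,_=state(); print(o['time'],o['q'],o['wrist_force'],o['opening'])
E
```

```text
target [0.5755 0.0549 0.08  ] now reader [ -78.2 -176.8  251.1] rot [-178.12    0.    -12.49]
shift now [  61.58675266 -166.40459412  176.59830057] turn [-0.03276495  0.00115141  0.06563068] shift after turn [  50.15287054 -175.77098191  171.05446006]
3.3 [-12.81090778  -3.42121188   1.654781    95.09086183   1.87805625
 179.678597  ] [-0.80073635 -0.92012526  0.81993902] -0.00024263162289936142
```

Emit:
servo_tool([
  [[0,0,0,-0.033,0,0],[0,0,0,0,0,-0.14],[0,0,0,0,0,-0.14],[0,0,0,0,0,-0.14],[0,0,0,0,0,-0.14]],
])

```text
time: 3.8
ee_pos: [0.4758, -0.1063, 0.2512]
tcp_rot: [-179.9, -0.0, 20.0]
wrist_force: [0.8, 0.2, -0.6]
opening: -0.0004
```

Emit:
servo_tool([
  [[0,0,0,0,0,-0.14],[0,0,0,0,0,-0.14],[0,0,0,0,0,-0.14],[0,0,0,0,0,-0.14],[0,0,0,0,0,-0.14]],
])

```text
time: 4.3
ee_pos: [0.4758, -0.1063, 0.2512]
tcp_rot: [-180.0, -0.1, 60.1]
wrist_force: [-0.8, 0.1, -0.1]
opening: -0.0
```

Emit:
servo_tool([
  [[0,0,0,0,0,-0.14],[0,0,0,0,0,-0.14],[0,0,0,0,0,-0.14],[0,0,0,0,0,-0.14],[0,0,0,0,0,-0.14]],
])

```text
time: 4.8
ee_pos: [0.4758, -0.1063, 0.2512]
tcp_rot: [180.0, -0.1, 100.2]
wrist_force: [0.7, 0.3, 0.1]
opening: -0.0
```

Emit:
servo_tool([
  [[0,0,0,0,0,-0.14],[0,0,0,0,0,-0.14],[0,0,0,0,0,-0.14],[0,0,0,0,0,-0.14],[0,0,0,0,0,-0.14]],
])

```text
time: 5.3
ee_pos: [0.4758, -0.1063, 0.2512]
tcp_rot: [179.9, -0.1, 140.3]
wrist_force: [0.5, 0.6, 0.0]
opening: -0.0001
```

Emit:
servo_tool([
  [[0,0,0,0,0,-0.14],[0,0,0,0,0,-0.14],[0,0,0,0,0,0],[0,0,0,0,0,0]],
])

```text
time: 5.7
ee_pos: [0.476, -0.1061, 0.2511]
tcp_rot: [179.9, -0.0, 155.7]
wrist_force: [0.1, -1.0, -0.1]
opening: 0.0002
```

```bash
python3 - <<'E'
from nav import *
to((-.028,-.001,.25),180+np.degrees(X[2])); o,_=state(); print(o['time'],o['q'],o['wrist_force'],o['opening'])
E
```

```text
target [0.5755 0.0549 0.25  ] now reader [ -78.5 -183.4  251.1] rot [ 1.7989e+02 -4.0000e-02  1.5574e+02]
shift now [-24.57278564 187.63862049   1.50274833] turn [ 0.00204933 -0.00053489 -0.13978556] shift after turn [-50.47642613 182.38737817   1.14308179]
5.7 [-12.62602301  -3.51314552   1.59315874  95.12107993   0.12034908
  11.63353284] [ 0.05072436 -0.99524537 -0.13565292] 0.00016632392936456183
```

Turn and go over the plate, then descend to about 30 mm above it.

Emit:
servo_tool([
  [[0,0,0,0.002,0,-0.14],[-13,45,0,0,0,0],[-13,46,0,0,0,0],[-12,46,0,0,0,0],[-12,45,0,0,0,0]],
])

```text
time: 6.2
ee_pos: [0.5754, 0.0568, 0.2512]
tcp_rot: [180.0, -0.0, 163.7]
wrist_force: [0.8, -0.5, 0.4]
opening: 0.0
```

Emit:
servo_tool([
  [[0,0,40,0,0,0],[0,0,40,0,0,0],[0,0,40,0,0,0],[0,0,40,0,0,0],[0,0,0,0,0,0]],
])

```text
time: 6.7
ee_pos: [0.5714, 0.055, 0.0855]
tcp_rot: [-179.8, -0.5, 163.8]
wrist_force: [-0.7, 0.7, -0.1]
opening: -0.0002
```

```bash
python3 - <<'E'
from nav import *
to((-.028,-.001,.046),180+np.degrees(X[2])); o,_=state(); print(o['time'],o['q'],o['wrist_force'],o['opening'])
p=bot.camera('top');save(p,'t1.png',(190,60,340,250),4)
p=bot.camera('scene');save(p,'s1.png',(180,120,340,270),4.5)
E
```

```text
target [0.5755 0.0549 0.046 ] now reader [-31.9  -2.1  85.5] rot [-179.83   -0.52  163.8 ]
shift now [-4.2731111   1.18712745 39.4746684 ] turn [-0.00303512 -0.00906688  0.00083732] shift after turn [-3.91406737  1.07068227 39.51521114]
6.7 [ 5.48220978e+00  8.76934129e+00 -3.99232210e+00  7.77853094e+01
  3.05875796e-02  2.16845344e+01] [-0.72772839  0.6618422  -0.14346972] -0.00022441020468251603
```

View pics/s1.png

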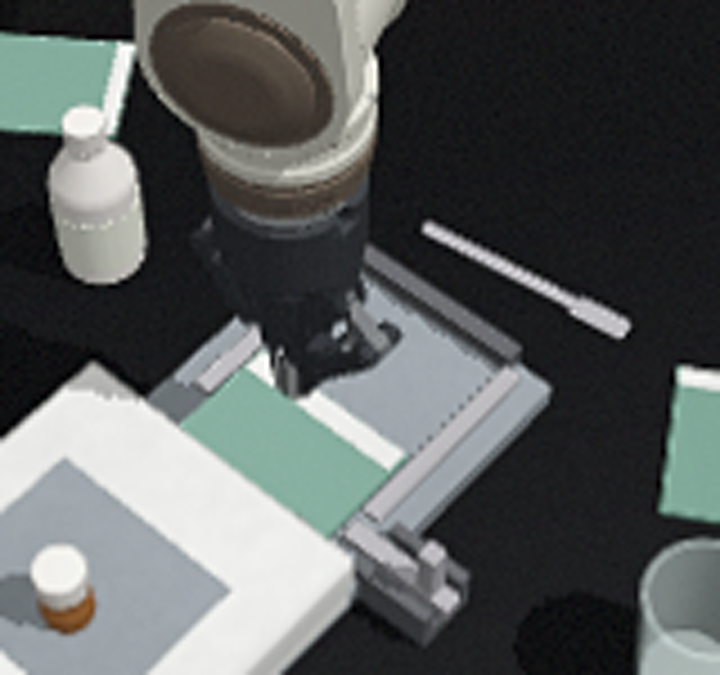

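View pics/t1.png

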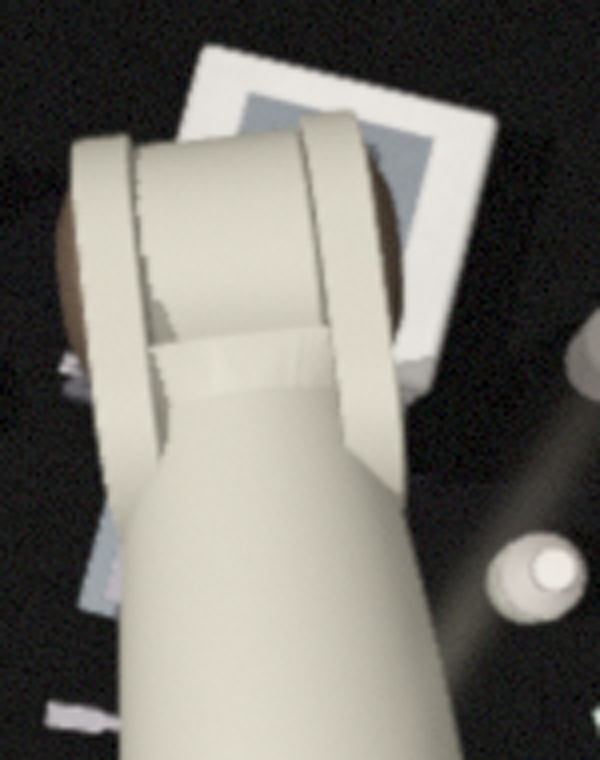

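The fingers hang above the front of the plate in the middle, and the hood and vial are clear. Now I descend.

Emit:
servo_tool([
  [[-3,1,8,-0.003,-0.009,0],[-2,0,8,0,0,0],[0,0,8,0,0,0],[0,0,7,0,0,0],[0,0,0,0,0,0]],
])

```text
time: 7.3
ee_pos: [0.5794, 0.055, 0.0589]
tcp_rot: [179.8, 0.4, 163.9]
wrist_force: [0.6, -0.7, -0.3]
opening: 0.0001
```

Emit:
servo_tool([
  [[0,0,2,0,0,0],[0,0,1,0,0,0],[0,0,0,0,0,0]],
])

```text
time: 7.6
ee_pos: [0.58, 0.0551, 0.0572]
tcp_rot: [179.8, 0.5, 163.9]
wrist_force: [-0.1, -0.1, 0.1]
opening: 0.0
```

```bash
python3 - <<'E'
from nav import *
to((-.028,-.001,.045),180+np.degrees(X[2])); o,_=state(); print(o['time'],o['wrist_force'],o['opening'])
E
```

```text
target [0.5755 0.0549 0.045 ] now reader [-23.7   0.4  57.2] rot [179.79   0.48 163.93]
shift now [ 4.41312685 -1.457028   12.16535512] turn [0.00373534 0.00844786 0.00310442] shift after turn [ 4.30570287 -1.42504066 12.20756594]
7.6 [-0.1183449  -0.0816505   0.08116912] 1.1805844182550615e-05
```

Emit:
servo_tool([
  [[2,-1,4,0.003,0.008,0.003],[0,0,3,0,0,0],[0,0,1,0,0,0],[0,0,0,0,0,0]],
])

```text
time: 8.0
ee_pos: [0.5777, 0.0547, 0.0488]
tcp_rot: [180.0, -0.0, 163.8]
wrist_force: [0.2, 0.3, -0.4]
opening: -0.0001
```

Emit:
servo_tool([
  [[0,0,0.5,0,0,0],[0,0,0.5,0,0,0],[0,0,0,0,0,0]],
])

```text
time: 8.3
ee_pos: [0.5778, 0.0547, 0.0481]
tcp_rot: [180.0, 0.0, 163.8]
wrist_force: [-0.6, -0.1, 0.4]
opening: 0.0001
```

Emit:
servo_tool([
  [[0,0,0.5,0,0,0],[0,0,0.5,0,0,0],[0,0,0,0,0,0]],
])

```text
time: 8.6
ee_pos: [0.5778, 0.0547, 0.047]
tcp_rot: [180.0, 0.0, 163.8]
wrist_force: [0.6, 0.6, 0.0]
opening: 0.0
```

Emit:
servo_tool([
  [[0,0,0.5,0,0,0],[0,0,0.5,0,0,0],[0,0,0,0,0,0]],
])

```text
time: 8.9
ee_pos: [0.5778, 0.0547, 0.046]
tcp_rot: [180.0, 0.0, 163.8]
wrist_force: [-0.4, 0.1, -0.8]
opening: -0.0002
```

Emit:
servo_tool([
  [[0,0,0.4,0,0,0],[0,0,0,0,0,0]],
])

```text
time: 9.1
ee_pos: [0.5778, 0.0547, 0.0456]
tcp_rot: [180.0, 0.0, 163.8]
wrist_force: [-0.8, -0.4, 0.8]
opening: 0.0
```

Emit:
servo_tool([
  [[0,0,0.3,0,0,0],[0,0,0,0,0,0]],
])

```text
time: 9.3
ee_pos: [0.5778, 0.0547, 0.0454]
tcp_rot: [180.0, 0.0, 163.8]
wrist_force: [-0.5, 0.7, -0.5]
opening: -0.0004
```

Emit:
servo_tool([
  [[0,0,0.3,0,0,0],[0,0,0,0,0,0]],
])

```text
time: 9.5
ee_pos: [0.5778, 0.0547, 0.0451]
tcp_rot: [180.0, 0.0, 163.8]
wrist_force: [0.7, -1.6, -0.0]
opening: -0.0
```

Emit:
servo_tool([
  [[0,0,0.3,0,0,0],[0,0,0,0,0,0]],
])

```text
time: 9.7
ee_pos: [0.5779, 0.0547, 0.0451]
tcp_rot: [180.0, 0.0, 163.8]
wrist_force: [-1.8, -0.5, 3.3]
opening: -0.0002
```

Emit:
servo_tool([
  [[0,0,0.2,0,0,0],[0,0,0,0,0,0]],
])

```text
time: 9.9
ee_pos: [0.5779, 0.0547, 0.0451]
tcp_rot: [180.0, 0.0, 163.8]
wrist_force: [-3.2, -1.1, 6.1]
opening: 0.0003
```

Emit:
servo_tool([
  [[0,0,0.2,0,0,0],[0,0,0,0,0,0]],
])

```text
time: 10.1
ee_pos: [0.5778, 0.0547, 0.0451]
tcp_rot: [180.0, 0.0, 163.8]
wrist_force: [-3.1, -0.2, 7.8]
opening: 0.0
```

Emit:
servo_tool([
  [[1,0,0,0,0,0],[2,0,0,0,0,0],[2,0,0,0,0,0],[0,0,0,0,0,0]],
])

```text
time: 10.5
ee_pos: [0.5735, 0.0562, 0.0451]
tcp_rot: [179.9, 0.1, 163.8]
wrist_force: [1.2, -0.2, 6.7]
opening: -0.0001
```

```bash
python3 - <<'E'
from nav import *
o,_=state(); print(o['time'],rd(o['ee_pos']),o['wrist_force'],o['opening'])
p=bot.camera('scene');save(p,'s2.png',(180,120,340,270),4.5)
E
```

```text
10.5 [-30.3  -0.4  45.1] [ 1.17453848 -0.18591818  6.71098421] -0.00010683992578777736
```

View pics/s2.png

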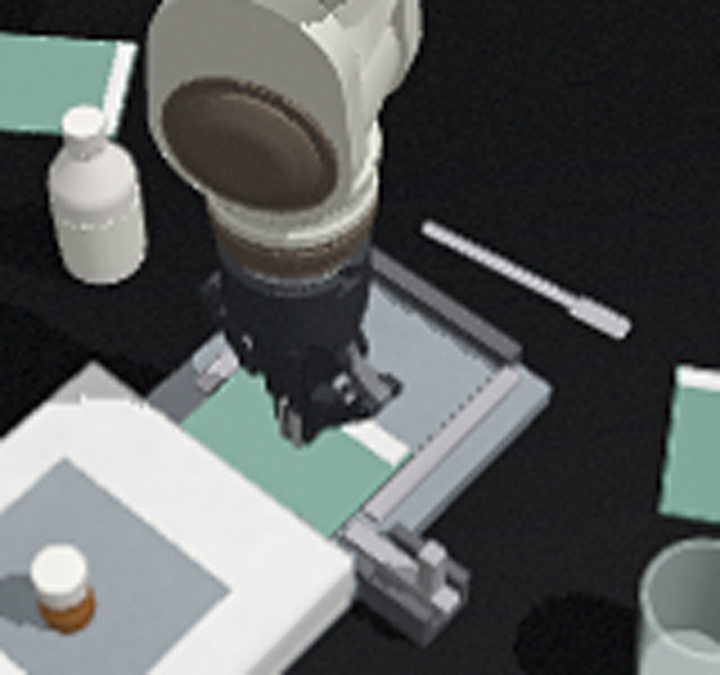

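Emit:
servo_tool([
  [[3,0,0.05,0,0,0],[4,0,0,0,0,0],[4,0,0,0,0,0],[4,0,0,0,0,0]],
])

```text
time: 10.95
ee_pos: [0.5593, 0.0603, 0.0451]
tcp_rot: [179.9, 0.1, 163.7]
wrist_force: [3.7, -1.4, 5.6]
opening: 0.0001
```

Emit:
servo_tool([
  [[4,0,0,0,0,0],[4,0,0,0,0,0],[3,0,0,0,0,0],[0,0,0,0,0,0]],
])

```text
time: 11.35
ee_pos: [0.5483, 0.0636, 0.0451]
tcp_rot: [179.9, 0.1, 163.8]
wrist_force: [0.3, -0.2, 6.9]
opening: 0.0002
```

```bash
python3 - <<'E'
from nav import *
o,_=state(); print(o['time'],rd(o['ee_pos']),o['wrist_force'],o['opening'])
p=bot.camera('scene');save(p,'s3.png',(180,120,340,270),4.5)
E
```

```text
11.35 [-56.5  -0.3  45.1] [ 0.27348418 -0.21851261  6.87759963] 0.0002085864163181385
```

View pics/s3.png

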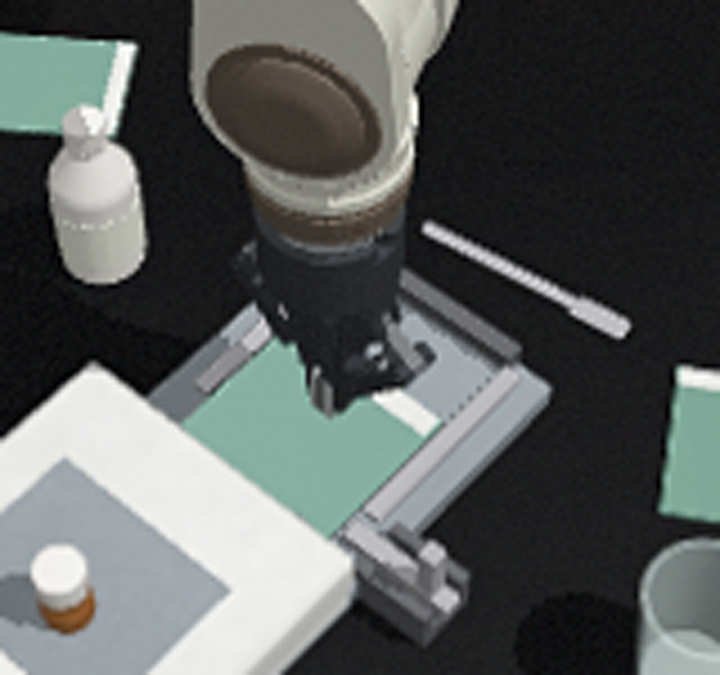

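```bash
python3 - <<'E'
from nav import *
f=lambda a,b:((a/4.5+180-.4),(b/4.5+120-.4))
for u,z in ((f(405,455),.026),(f(440,424),.026),(f(516,352),.034)): print(rd(unproj(S,u,z)[0]))
E
```

```text
[-57.4  54.4  26. ]
[-85.7  55.9  26. ]
[-147.3   60.2   34. ]
```

Emit:
servo_tool([
  [[3,0,0.05,0,0,0],[4,0,0,0,0,0],[4,0,0,0,0,0],[4,0,0,0,0,0],[4,0,0,0,0,0]],
])

```text
time: 11.9
ee_pos: [0.5305, 0.0688, 0.0451]
tcp_rot: [179.9, 0.1, 163.8]
wrist_force: [2.3, -0.4, 5.6]
opening: -0.0002
```

Emit:
servo_tool([
  [[4,0,0,0,0,0],[3,0,0,0,0,0],[2,0,0,0,0,0],[1,0,0,0,0,0],[0,0,0,0,0,0]],
])

```text
time: 12.4
ee_pos: [0.5208, 0.0716, 0.0451]
tcp_rot: [179.9, 0.1, 163.8]
wrist_force: [1.8, 0.4, 5.7]
opening: 0.0002
```

```bash
python3 - <<'E'
from nav import *
o,_=state(); print(o['time'],rd(o['ee_pos']),o['wrist_force'],o['opening'])
p=bot.camera('scene');save(p,'s4.png',(180,120,340,270),4.5)
E
```

```text
12.4 [-85.1  -0.3  45.1] [1.81781296 0.40154425 5.73405246] 0.00023155504312615883
```

View pics/s4.png

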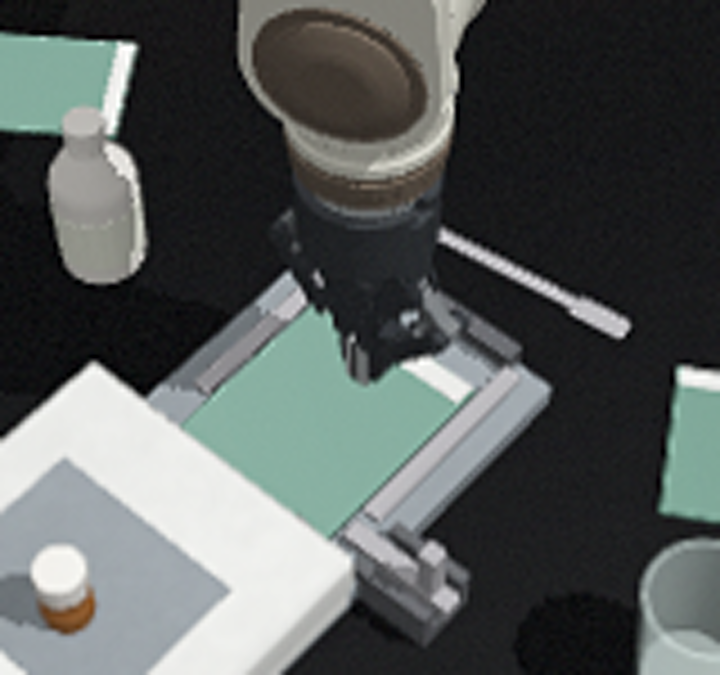

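Emit:
servo_tool([
  [[3,0,0.1,0,0,0],[4,0,0,0,0,0],[4,0,0,0,0,0],[4,0,0,0,0,0],[2,0,0,0,0,0]],
])

```text
time: 12.95
ee_pos: [0.5046, 0.0764, 0.0451]
tcp_rot: [179.9, 0.1, 163.8]
wrist_force: [3.0, -0.9, 5.6]
opening: 0.0
```

Emit:
servo_tool([
  [[1,0,0,0,0,0],[1,0,0,0,0,0],[0,0,0,0,0,0]],
])

```text
time: 13.25
ee_pos: [0.5027, 0.0769, 0.0451]
tcp_rot: [179.9, 0.1, 163.8]
wrist_force: [1.6, -0.8, 6.4]
opening: 0.0004
```

```bash
python3 - <<'E'
from nav import *
o,_=state(); print(o['time'],rd(o['ee_pos']),o['wrist_force'],o['opening'])
p=bot.camera('scene');save(p,'s5.png',(230,150,330,225),8)
E
```

```text
13.25 [-104.    -0.3   45.1] [ 1.62235015 -0.8295885   6.44446169] 0.00041381982967221554
```

View pics/s5.png

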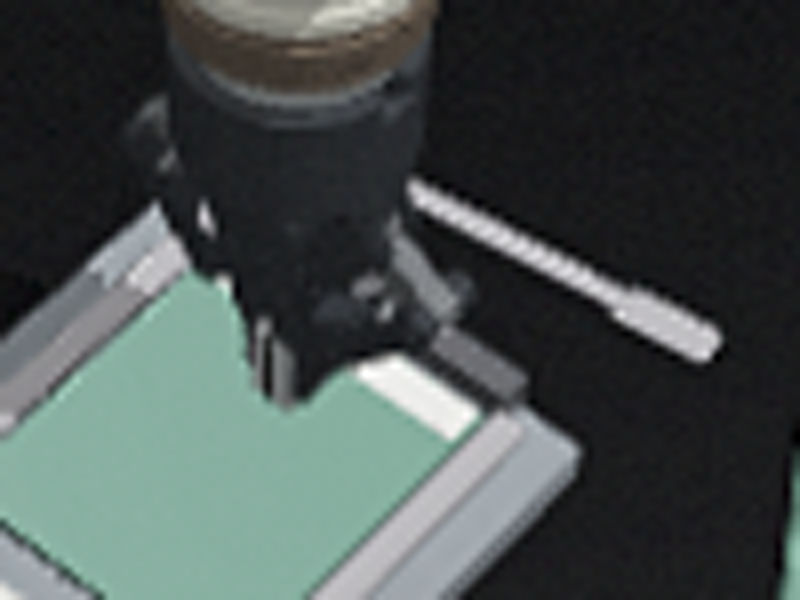

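Emit:
servo_tool([
  [[1,0,0.05,0,0,0],[1,0,0,0,0,0],[1,0,0,0,0,0],[1,0,0,0,0,0],[0,0,0,0,0,0]],
])

```text
time: 13.8
ee_pos: [0.499, 0.078, 0.0451]
tcp_rot: [179.9, 0.2, 163.8]
wrist_force: [2.0, 0.5, 7.7]
opening: 0.0001
```

Emit:
servo_tool([
  [[0.6,0,0,0,0,0],[0.6,0,0,0,0,0],[0,0,0,0,0,0]],
])

```text
time: 14.1
ee_pos: [0.498, 0.0783, 0.045]
tcp_rot: [179.9, 0.2, 163.8]
wrist_force: [3.4, -0.4, 6.2]
opening: 0.0
```

Emit:
servo_tool([
  [[0.6,0,0,0,0,0],[0.6,0,0,0,0,0],[0,0,0,0,0,0]],
])

```text
time: 14.4
ee_pos: [0.4969, 0.0786, 0.0451]
tcp_rot: [179.9, 0.2, 163.7]
wrist_force: [2.4, -0.6, 6.5]
opening: 0.0001
```

```bash
python3 - <<'E'
from nav import *
o,_=state(); print(o['time'],rd(o['ee_pos']),o['wrist_force'],o['opening'])
p=bot.camera('scene');save(p,'s6.png',(230,150,330,225),8)
E
```

```text
14.4 [-110.1   -0.2   45.1] [ 2.41644347 -0.55713044  6.46334903] 7.519615815363341e-05
```

View pics/s6.png

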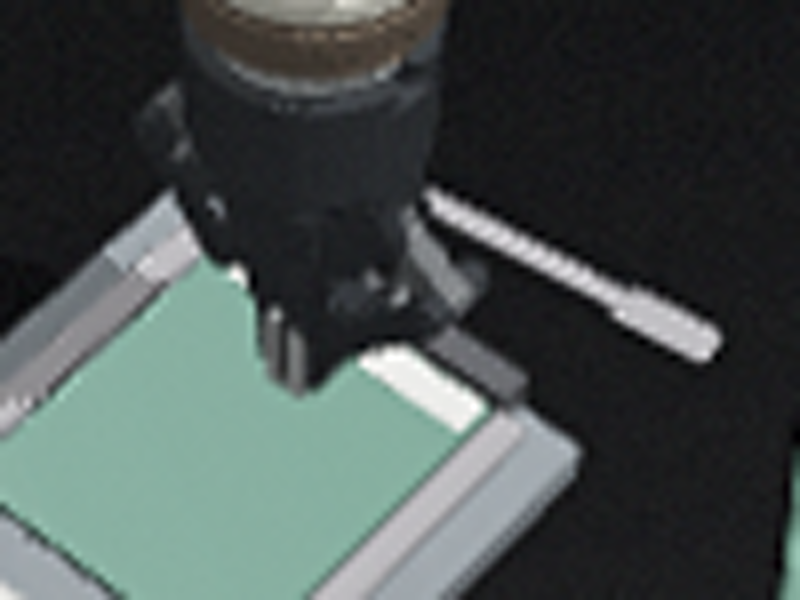

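Emit:
servo_tool([
  [[0.5,0,0,0,0,0],[0.5,0,0,0,0,0],[0,0,0,0,0,0]],
])

```text
time: 14.75
ee_pos: [0.4959, 0.0789, 0.0451]
tcp_rot: [179.9, 0.2, 163.8]
wrist_force: [3.5, -0.7, 5.9]
opening: 0.0001
```

Emit:
servo_tool([
  [[0.5,0,0,0,0,0],[0.5,0,0,0,0,0],[0,0,0,0,0,0]],
])

```text
time: 15.05
ee_pos: [0.4949, 0.0792, 0.0451]
tcp_rot: [179.9, 0.2, 163.8]
wrist_force: [2.9, -1.3, 6.2]
opening: -0.0
```

Emit:
servo_tool([
  [[0.5,0,0,0,0,0],[0.5,0,0,0,0,0],[0,0,0,0,0,0]],
])

```text
time: 15.35
ee_pos: [0.494, 0.0795, 0.045]
tcp_rot: [179.9, 0.2, 163.8]
wrist_force: [3.2, -0.8, 6.4]
opening: 0.0001
```

```bash
python3 - <<'E'
from nav import *
o,_=state(); print(o['time'],rd(o['ee_pos']),o['wrist_force'],o['opening'])
p=bot.camera('scene');save(p,'s7.png',(230,150,330,225),8)
E
```

```text
15.35 [-113.1   -0.2   45. ] [ 3.20727066 -0.84654042  6.41049568] 9.531703707126896e-05
```

View pics/s7.png

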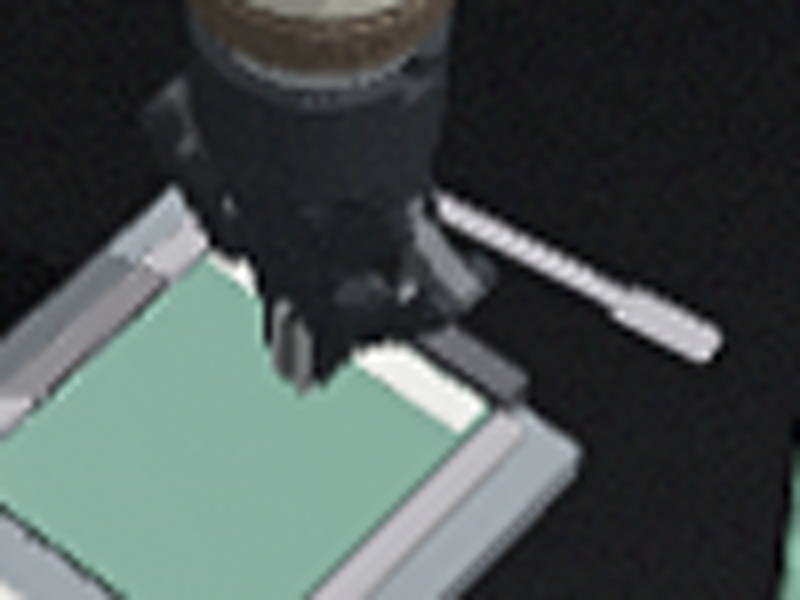

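Emit:
servo_tool([
  [[0,0,-0.4,0,0,0],[0,0,-3,0,0,0],[0,0,-20,0,0,0],[0,0,-40,0,0,0],[0,0,-40,0,0,0]],
])

```text
time: 15.9
ee_pos: [0.4917, 0.0793, 0.1477]
tcp_rot: [-180.0, -0.2, 163.8]
wrist_force: [1.1, -0.5, -0.6]
opening: -0.0
```

Emit:
servo_tool([
  [[0,0,-45,0,0,0],[-28,40,0,0,0,0],[-28,40,0,0,0,0],[-28,40,0,0,0,0],[-28,40,0,0,0,0]],
])

```text
time: 16.4
ee_pos: [0.646, 0.2029, 0.1921]
tcp_rot: [180.0, -0.0, 163.8]
wrist_force: [0.8, -0.0, 1.2]
opening: 0.0002
```

```bash
python3 - <<'E'
from nav import *
to((-.001,.162,.195),180+np.degrees(X[2])); o,_=state(); print(o['time'],o['q'],o['wrist_force'])
p=bot.camera('scene');save(p,'s8.png',(205,150,305,250),8);pickle.dump(p,open('s8.pkl','wb'))
p=bot.camera('top');save(p,'t8.png',(190,60,340,250),4);pickle.dump(p,open('t8.pkl','wb'))
E
```

```text
target [0.647  0.2039 0.195 ] now reader [ -1.8 160.8 192.1] rot [ 1.7998e+02 -4.0000e-02  1.6376e+02]
shift now [-0.76181656  1.23677671 -2.87305656] turn [ 0.00028947 -0.00064493  0.00015881] shift after turn [-0.76347308  1.23606617 -2.87292262]
16.4 [1.74226470e+01 2.23844230e+01 2.43620286e+01 9.19991642e+01
 3.42892190e-02 3.36639873e+01] [ 0.83894025 -0.00233577  1.20465156]
```

View pics/s8.png

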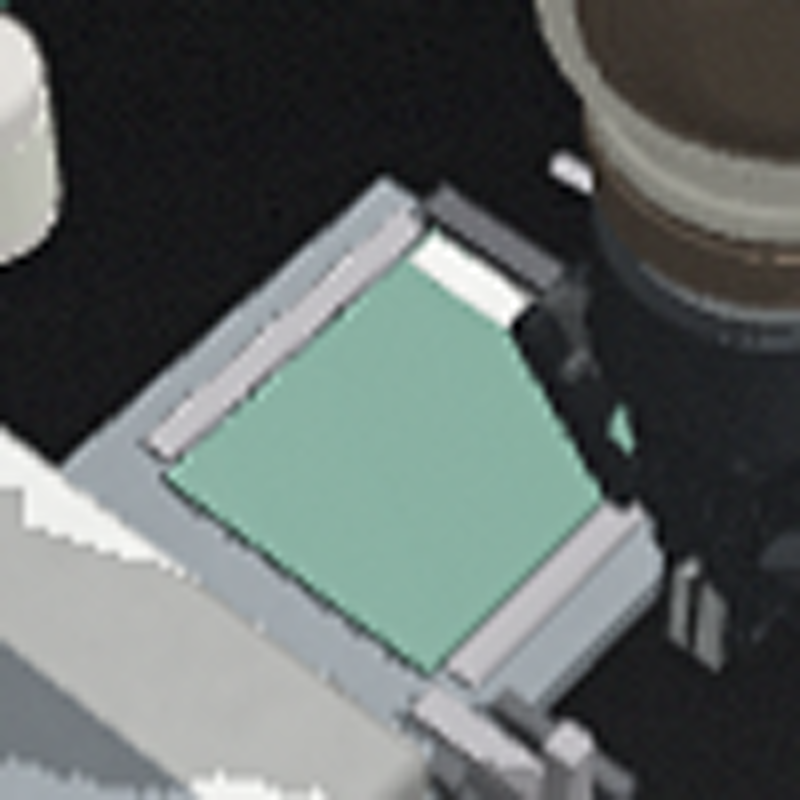

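View pics/t8.png

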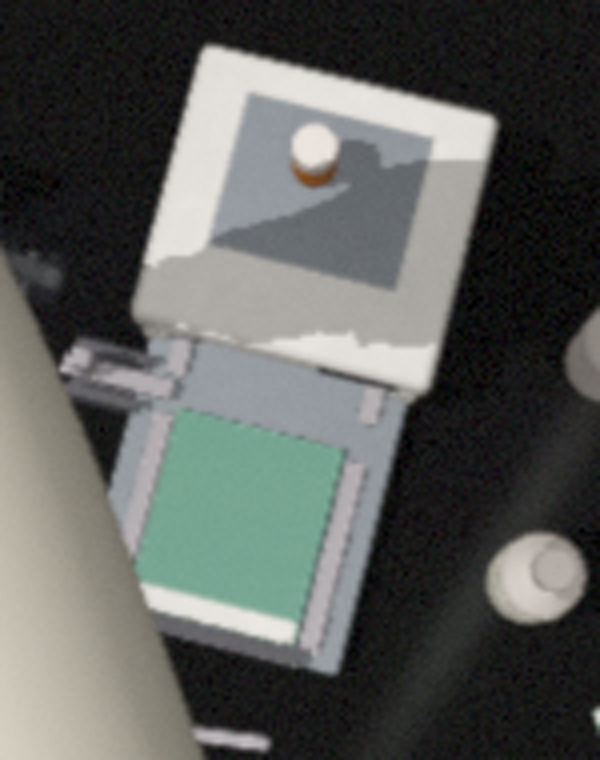

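```bash
python3 - <<'E'
from nav import *
T=pickle.load(open('t8.pkl','rb'));S=pickle.load(open('s8.pkl','rb'))
ft=lambda a,b:(a/4+190-.375,b/4+60-.375)
fs=lambda a,b:(a/8+205-.44,b/8+150-.44)
# per-camera refit of the reader
for nm,c in (('T',T),('S',S)):
    ob=[(P,u) for p,P,u in obs if abs(p['t'][0]-c['t'][0])<1e-3]
    g=lambda x:np.concatenate([proj(c,W(x,P))[0]-u for P,u in ob])
    x=least_squares(g,X,x_scale=[.1,.1,.1]).x; print(nm,x,np.abs(g(x)).max())
    X[:]=x
    pts=dict(T=[('rearL',ft(183,407),.026),('rearR',ft(343,448),.026),('frontR',ft(297,643),.026),('frontRmargin',ft(301,620),.026),('stopR',ft(310,658),.034)],
      S=[('rearR',fs(165,473),.026),('rearL',fs(435,668),.026),('frontR',fs(435,232),.026),('stopR',fs(425,205),.034)])[nm]
    for n,u,z in pts: print(n,rd(unproj(c,u,z)[0]))
for nm,c,f,cr,k in (('T',T,ft,(190,60,340,250),4),('S',S,fs,(205,150,305,250),8)):
    ob=[(P,u) for p,P,u in obs if abs(p['t'][0]-c['t'][0])<1e-3]
    g=lambda x:np.concatenate([proj(c,W(x,P))[0]-u for P,u in ob]); x=least_squares(g,X,x_scale=[.1,.1,.1]).x
    im=cv2.resize(c['color'][cr[1]:cr[3],cr[0]:cr[2],::-1],None,fx=k,fy=k,interpolation=cv2.INTER_CUBIC)
    for pl,col in ((-.075,(0,0,255)),(-.071,(255,0,255))):
        q=(proj(c,W(x,[(pl-.065,.055,.026),(pl-.065,-.055,.026),(pl+.065,-.055,.026),(pl+.065,.055,.026)]))-cr[:2]+.5)*k
        cv2.polylines(im,[q.astype(int)],True,col,1)
    q=(proj(c,W(x,[(-.14,.06,.034),(-.14,-.06,.034),(-.152,-.06,.034),(-.152,.06,.034)]))-cr[:2]+.5)*k
    cv2.polylines(im,[q.astype(int)],True,(0,255,255),1)
    cv2.imwrite('pics/home%s.png'%nm,im if nm=='S' else im[200:])
E
```

```text
T [ 0.60170373  0.04532754 -0.27967693] 1.184643746091595
rearL [-8.7 53.5 26. ]
rearR [ -8.7 -52.1  26. ]
frontR [-136.3  -54.8   26. ]
frontRmargin [-121.6  -53.6   26. ]
stopR [-143.6  -65.    34. ]
S [ 0.60347421  0.05167914 -0.27981965] 2.0419601071297677
rearR [-10.8 -56.7  26. ]
rearL [-12.8  54.3  26. ]
frontR [-139.6  -55.8   26. ]
stopR [-141.2  -61.6   34. ]
```

View pics/homeT.png

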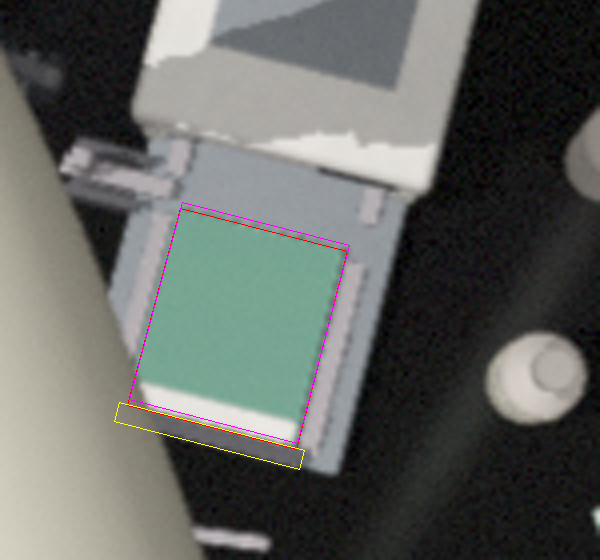

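View pics/homeS.png

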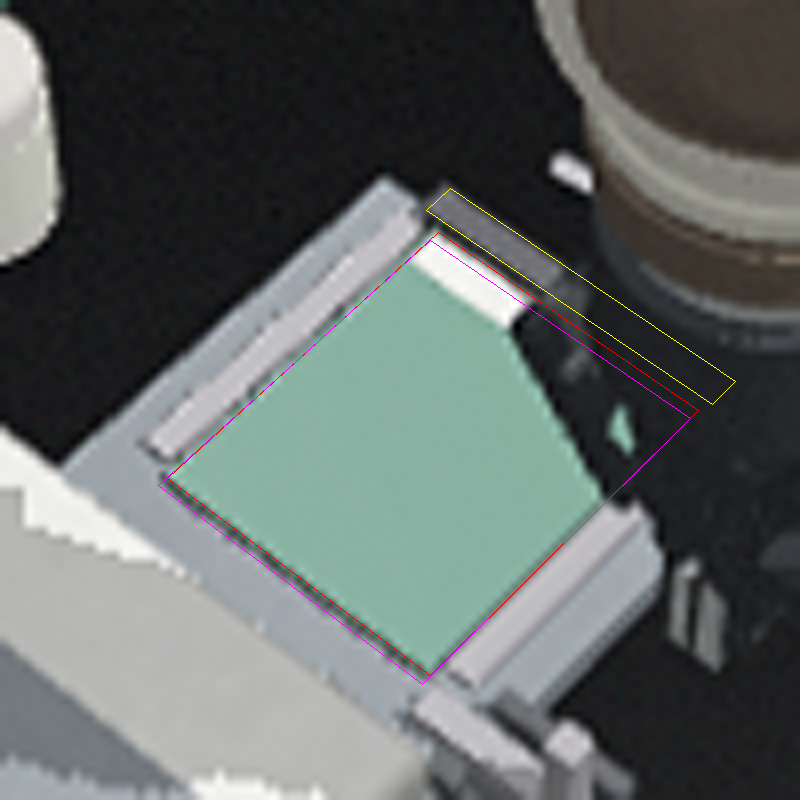

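The plate matches the home outline (red) in both cameras, and it stayed put over the last 3 mm of finger slip. Next is the bolt: descend on the outer side of its post.

Emit:
servo_tool([
  [[-1,1,20,0,0,0],[0,0,35,0,0,0],[0,0,35,0,0,0],[0,0,20,0,0,0],[0,0,0,0,0,0]],
])

```text
time: 17.0
ee_pos: [0.644, 0.2015, 0.0786]
tcp_rot: [-179.8, -0.3, 163.8]
wrist_force: [0.8, -0.3, -0.3]
opening: 0.0
```

Emit:
servo_tool([
  [[0,0,10,0,0,0],[0,0,10,0,0,0],[0,0,0,0,0,0],[0,0,0,0,0,0]],
])

```text
time: 17.4
ee_pos: [0.6466, 0.2024, 0.0631]
tcp_rot: [179.9, 0.0, 163.8]
wrist_force: [-0.5, -0.5, -0.3]
opening: 0.0001
```

```bash
python3 - <<'E'
from nav import *
to((-.001,.145,.062),180+np.degrees(X[2])); o,_=state(); print(o['time'],o['wrist_force'])
p=bot.camera('scene');save(p,'s9.png',(230,180,330,280),8)
E
```

```text
target [0.6423 0.1875 0.062 ] now reader [ -1.  160.4  63.1] rot [1.7995e+02 4.0000e-02 1.6375e+02]
shift now [-1.46975118e-02 -1.54429761e+01  1.12816874e+00] turn [9.58285348e-04 6.43140500e-04 4.29932105e-05] shift after turn [ -0.01609176 -15.44188728   1.1429571 ]
17.4 [-0.49148107 -0.5111583  -0.34940354]
```

View pics/s9.png

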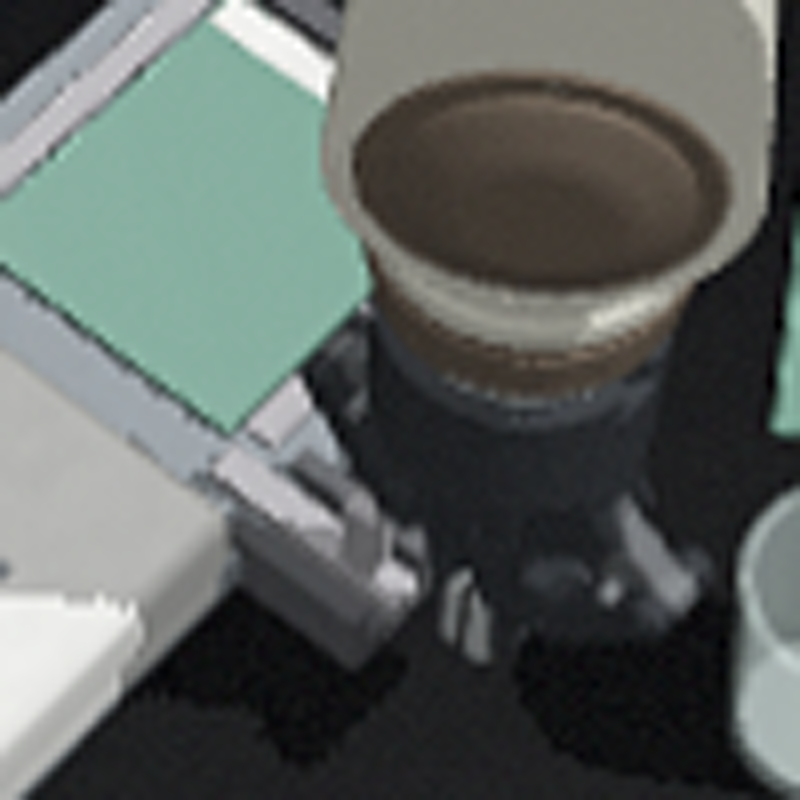

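The fingertips are at (465,615), just outside the post at (365,530). Now I push along -y.

Emit:
servo_tool([
  [[0,-4,0,0,0,0],[0,-4,0,0,0,0],[0,-4,0,0,0,0],[0,0,0,0,0,0]],
])

```text
time: 17.85
ee_pos: [0.643, 0.1902, 0.0629]
tcp_rot: [180.0, 0.0, 163.7]
wrist_force: [-0.1, 0.4, 0.8]
opening: -0.0002
```

Emit:
servo_tool([
  [[0,-3,0,0,0,0],[0,-3,0,0,0,0],[0,-3,0,0,0,0],[0,0,0,0,0,0]],
])

```text
time: 18.25
ee_pos: [0.6405, 0.1818, 0.0627]
tcp_rot: [180.0, 0.0, 163.7]
wrist_force: [0.2, -1.2, -0.1]
opening: 0.0003
```

Emit:
servo_tool([
  [[0,-3,0,0,0,0],[0,-3,0,0,0,0],[0,-3,0,0,0,0],[0,0,0,0,0,0]],
])

```text
time: 18.65
ee_pos: [0.638, 0.1732, 0.0627]
tcp_rot: [180.0, 0.0, 163.7]
wrist_force: [-0.1, 0.4, -0.2]
opening: 0.0
```

```bash
python3 - <<'E'
from nav import *
to((-.001,.145,.062),180+np.degrees(X[2])); o,_=state(); print(o['time'],o['wrist_force'])
p=bot.camera('scene');save(p,'s10.png',(210,180,310,280),8)
E
```

```text
target [0.6423 0.1875 0.062 ] now reader [ -1.1 130.   62.7] rot [1.7997e+02 2.0000e-02 1.6374e+02]
shift now [-0.09768054 14.9735037   0.67306083] turn [ 0.00058091  0.00030076 -0.00011897] shift after turn [-0.09966307 14.97388041  0.66433273]
18.65 [-0.11994015  0.37737863 -0.22415157]
```

View pics/s10.png

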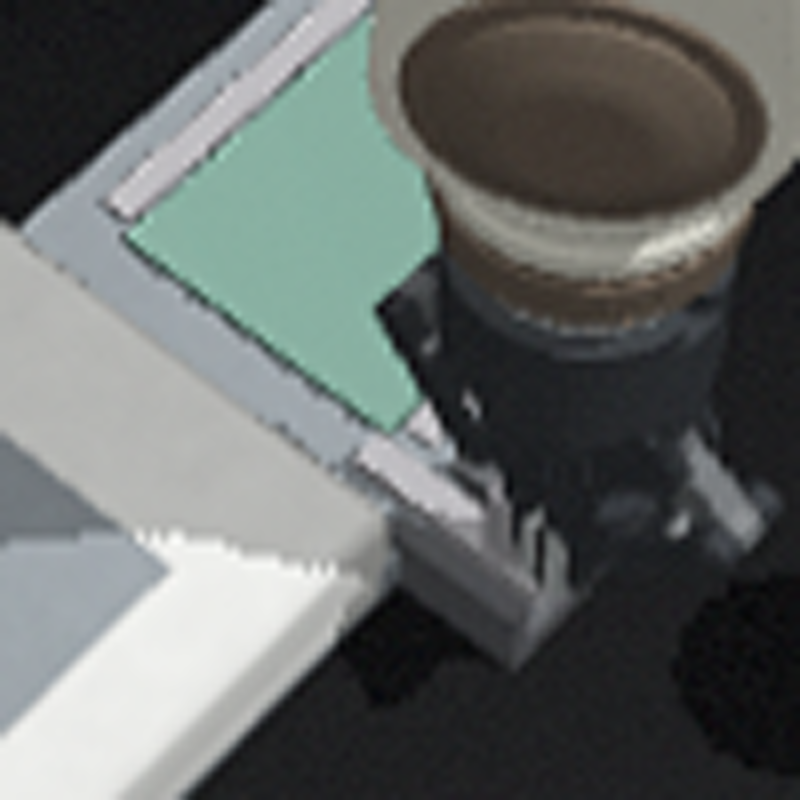

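Emit:
servo_tool([
  [[0,-3,0,0,0,0],[0,-3,0,0,0,0],[0,-3,0,0,0,0],[0,-3,0,0,0,0]],
])

```text
time: 19.1
ee_pos: [0.6347, 0.1618, 0.0627]
tcp_rot: [180.0, 0.0, 163.8]
wrist_force: [-0.4, 1.7, 0.4]
opening: -0.0001
```

Emit:
servo_tool([
  [[0,-3,0,0,0,0],[0,-3,0,0,0,0],[0,-3,0,0,0,0],[0,0,0,0,0,0]],
])

```text
time: 19.5
ee_pos: [0.6321, 0.1529, 0.0627]
tcp_rot: [180.0, 0.0, 163.7]
wrist_force: [-0.1, 0.3, 0.6]
opening: 0.0001
```

```bash
python3 - <<'E'
from nav import *
to((-.001,.145,.062),180+np.degrees(X[2])); o,_=state(); print(o['time'],o['wrist_force'])
p=bot.camera('scene');save(p,'s11.png',(210,180,310,280),8)
E
```

```text
target [0.6423 0.1875 0.062 ] now reader [ -1.1 108.9  62.7] rot [1.7998e+02 1.0000e-02 1.6373e+02]
shift now [-0.08960841 36.13416892  0.68595249] turn [ 0.00033885  0.00025637 -0.00028205] shift after turn [-0.09997433 36.13437254  0.67368416]
19.5 [-0.12516635  0.2709194   0.64739461]
```

View pics/s11.png

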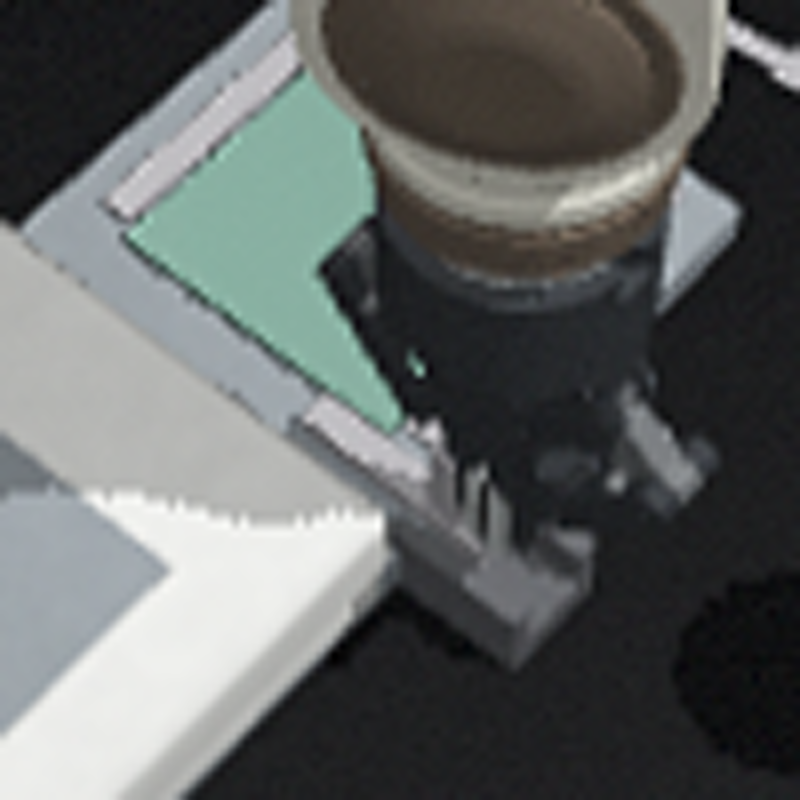

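Emit:
servo_tool([
  [[0,-3,0,0,0,0],[0,-3,0,0,0,0],[0,-3,0,0,0,0],[0,-3,0,0,0,0],[0,0,0,0,0,0]],
])

```text
time: 20.05
ee_pos: [0.6287, 0.1414, 0.0626]
tcp_rot: [180.0, 0.0, 163.7]
wrist_force: [0.2, 0.2, 1.0]
opening: 0.0
```

Emit:
servo_tool([
  [[0,-2,0,0,0,0],[0,-2,0,0,0,0],[0,-2,0,0,0,0],[0,0,0,0,0,0]],
])

```text
time: 20.45
ee_pos: [0.6284, 0.1403, 0.063]
tcp_rot: [179.5, 0.0, 163.9]
wrist_force: [7.3, 21.8, -4.6]
opening: -0.0003
```

```bash
python3 - <<'E'
from nav import *
f=lambda a,b:(a/8+210-.44,b/8+180-.44)
for u in (f(355,455),f(305,415)): print(rd(unproj(S,u,.03)[0]))
o,_=state(); print(o['time'],rd(o['ee_pos']),o['wrist_force'])
p=bot.camera('scene');save(p,'s12.png',(210,180,310,280),8)
E
```

```text
[ 3.5 56.8 30. ]
[ 3.  36.1 30. ]
20.45 [-1.2 95.8 63. ] [ 7.33951978 21.83075035 -4.56488281]
```

View pics/s12.png

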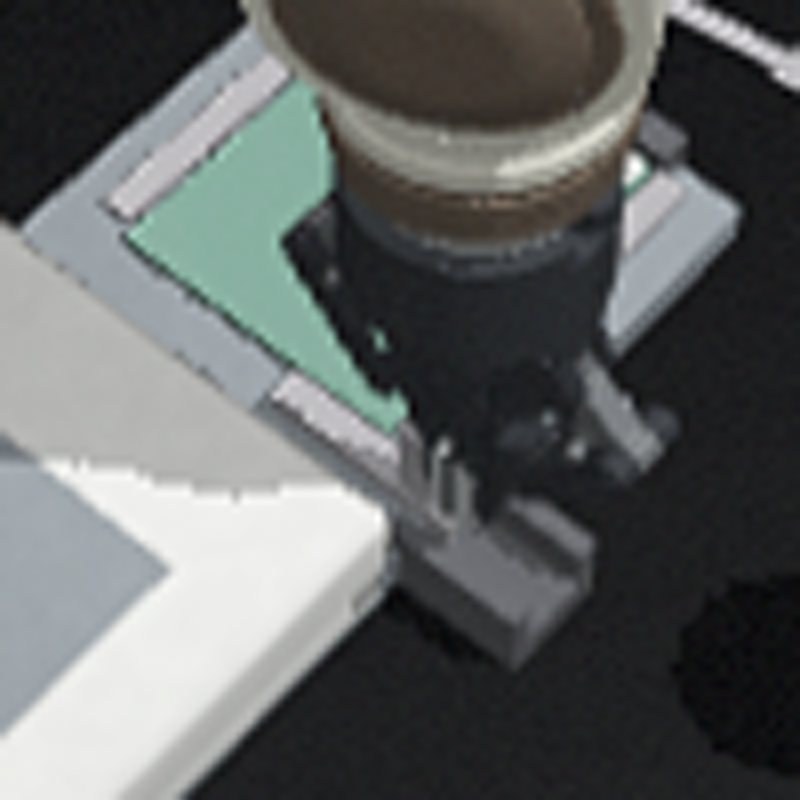

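```bash
python3 - <<'E'
from nav import *
f=lambda a,b:(a/8+210-.44,b/8+180-.44)
f0=lambda a,b:(a/3.3+140-.35,b/3.3+120-.35)
for u in (f(355,455),f(365,438),f(305,415),f(315,398),f(270,395),f(284,372)): print(rd(unproj(S,u,.03)[0]))
S0=pickle.load(open('scene0.pkl','rb')); c=S0['color']; 
for nm,pt in (('nose0',(-.001,.064,.03)),('nose42',(-.001,.022,.03)),('post0',(-.001,.12,.066)),('post42',(-.001,.078,.066))):
    q=proj(S,W(X,pt))[0]; print(nm,q,((q-[210,180]+.5)*8).round())
save(S0,'s0z.png',(210,180,310,280),8)
E
```

```text
[ 3.5 56.8 30. ]
[-2.9 55.1 30. ]
[ 3.  36.1 30. ]
[-3.4 34.3 30. ]
[ 4.8 23.4 30. ]
[-4.1 21.  30. ]
nose0 [257.44439796 236.92860741] [384. 459.]
nose42 [244.50275597 227.08936957] [280. 381.]
post0 [275.83243828 242.89199096] [531. 507.]
post42 [261.94787018 232.47992581] [420. 424.]
```

View pics/s0z.png

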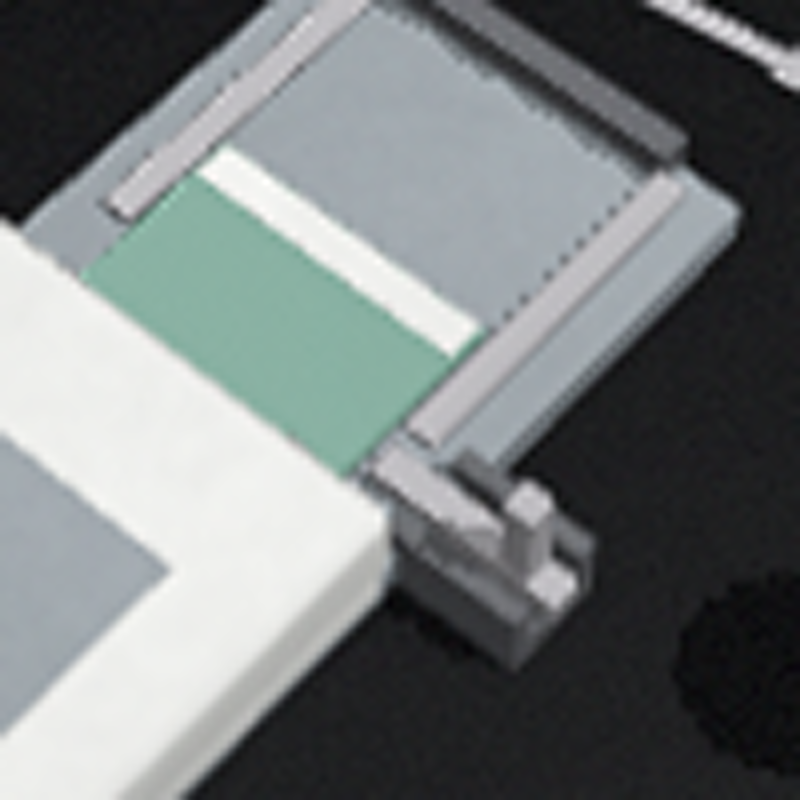

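The nose is at (277,384) against a predicted (280,381) for fully across, so the bolt is at its end stop. I'll relieve the force and leave.

Emit:
servo_tool([
  [[0,2,0,0,0,0],[0,3,0,0,0,0],[0,5,0,0,0,0],[0,5,0,0,0,0],[0,0,0,0,0,0]],
])

```text
time: 21.0
ee_pos: [0.6315, 0.1509, 0.0626]
tcp_rot: [180.0, 0.0, 163.8]
wrist_force: [-0.7, 0.2, -0.2]
opening: 0.0001
```

Emit:
servo_tool([
  [[0,0,-20,0,0,0],[0,0,-40,0,0,0],[0,0,-40,0,0,0],[0,0,-40,0,0,0],[0,0,-10,0,0,0]],
])

```text
time: 21.5
ee_pos: [0.6324, 0.1504, 0.2181]
tcp_rot: [179.8, 0.4, 163.7]
wrist_force: [-0.2, 0.4, 0.1]
opening: 0.0001
```

Emit:
servo_tool([
  [[40,20,0,0,0,0],[40,20,0,0,0,0],[40,20,0,0,0,0],[40,20,0,0,0,0],[40,20,0,0,0,0]],
])

```text
time: 22.0
ee_pos: [0.4658, 0.303, 0.2122]
tcp_rot: [180.0, 0.0, 163.7]
wrist_force: [1.5, 0.5, 0.7]
opening: 0.0001
```

Emit:
servo_tool([
  [[0,40,0,0,0,0],[0,40,0,0,0,0],[0,0,0,0,0,0],[0,0,0,0,0,0]],
])

```text
time: 22.4
ee_pos: [0.4894, 0.3795, 0.2114]
tcp_rot: [-179.9, -0.0, 163.8]
wrist_force: [-0.4, 0.3, 0.7]
opening: 0.0001
```

```bash
python3 - <<'E'
from nav import *
o,_=state(); print(o['time'],rd(o['ee_pos']),o['wrist_force'])
p=bot.camera('scene');save(p,'s13.png',(140,120,380,330),3.3)
p=bot.camera('top');save(p,'t13.png',(190,60,340,250),4)
E
```

```text
22.4 [-201.5  286.5  211.4] [-0.38303545  0.32346492  0.6623244 ]
```

View pics/s13.png

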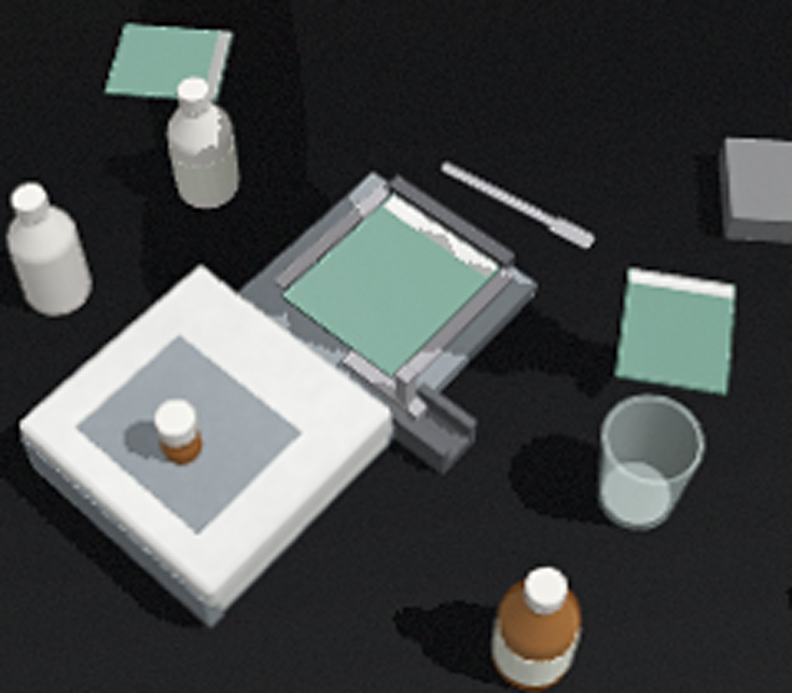

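View pics/t13.png

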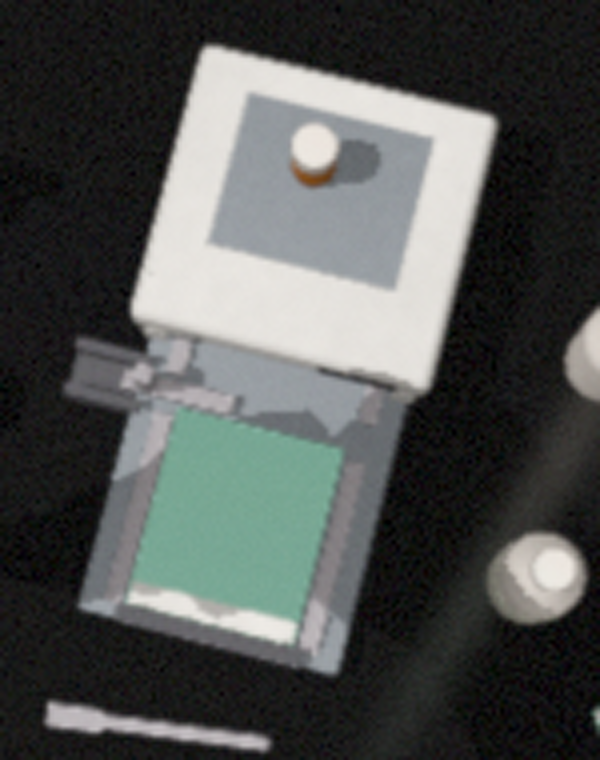

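Before handing in I'll check the bolt travel by matching the post and bar between the first and last pictures.

```bash
python3 - <<'E'
from nav import *
T0=pickle.load(open('top0.pkl','rb'));T1=bot.camera('top');S1=bot.camera('scene')
xs={}
for nm,c in (('T',T0),('S',S)):
    ob=[(P,u) for p,P,u in obs if abs(p['t'][0]-c['t'][0])<1e-3]
    g=lambda x:np.concatenate([proj(c,W(x,P))[0]-u for P,u in ob]); xs[nm]=least_squares(g,X,x_scale=[.1,.1,.1]).x
S0=pickle.load(open('scene0.pkl','rb'))
rows=[]
for nm,imgs,cr,k in (('T',((T0,0),(T1,.042)),(200,135,260,175),6.5),('S',((S0,0),(S1,.042)),(235,210,295,265),6.5)):
    out=[]
    for c,b in imgs:
        im=cv2.resize(c['color'][cr[1]:cr[3],cr[0]:cr[2],::-1],None,fx=k,fy=k,interpolation=cv2.INTER_CUBIC)
        for pts in ([(-.007,.12-.006-b,.066),(.005,.12-.006-b,.066),(.005,.126-b,.066),(-.007,.126-b,.066)],[(-.007,.1-b,.03),(-.007,.064-b,.03),(.005,.064-b,.03),(.005,.1-b,.03)]):
            q=(proj(c,W(xs[nm],pts))-cr[:2]+.5)*k; cv2.polylines(im,[q.astype(int)],False,(0,0,255),1)
        out.append(im)
    cv2.imwrite('pics/bolt%s.png'%nm,np.hstack(out))
E
```

```text
(no output)
```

View pics/boltT.png

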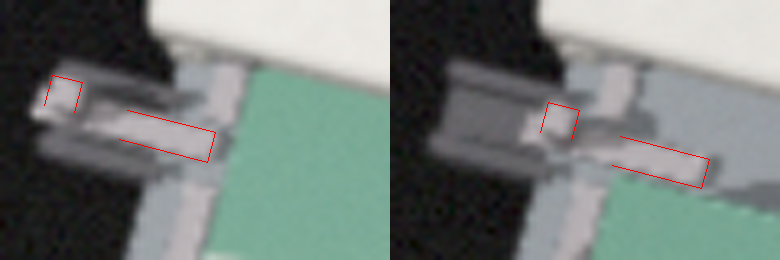

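View pics/boltS.png

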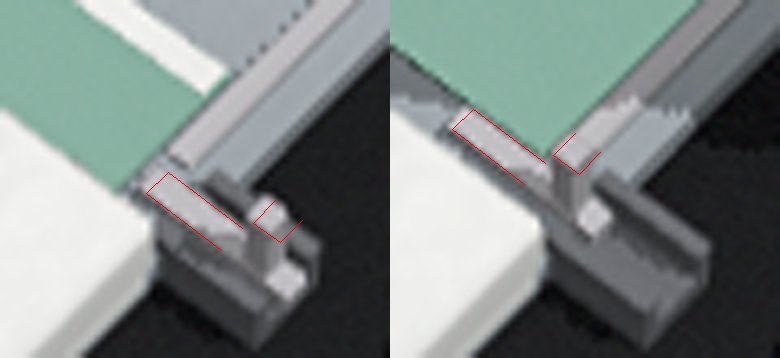

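```bash
python3 -c "
from h import *
o=bot.get_obs();print(o['time'],o['qd'].round(2),o['wrist_force'])
print(bot.job_done())"
```

```text
22.6 [ 0.03 -0.14  0.1  -0.01  0.02  0.03] [-0.33246441 -0.48307206  1.08194795]
the job is handed in; nothing more can be done
None
```

I drew the plate out to the front stop with the closed fingertips, pushed the bolt across behind it, backed away clear of everything, and handed the job in at 22.6 s. No verdict was reported.

- **Plate:** I pressed with about 6–8 N, well under the 25 N limit. Over the last 3 mm the fingers slipped while the plate stayed put. The outline of a plate that is home matches it in both cameras. Single edge points scatter by about 2–4 mm because the two cameras' calibrations disagree by that much.
- **Bolt:** The bar and post match the 42 mm outline in both cameras as well as the first pictures matched 0. A rougher reading of the top view gave only 36–39 mm, so I checked it with the overlay before handing in. The bolt met its end stop with a brief 22 N at the wrist, and I relieved that at once. That force went into the bolt and its end stop, and in the pictures the bar passes behind the plate with nothing to show it pressed on the glass.
- **Surroundings:** Nearby things in the pictures I took after retreating, including the vial on the hood, looked unmoved. The wrist force was near zero with the arm clear.

The last joint reached its range limit on the first approach. I turned the tool half round before going near the plate, and nothing was touched.

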